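# Gauge a drain-valve ball and present it in the dish

## Task

One of the two look-alike drain-valve balls on the rack fits through the bore of the collar on the gauge dish: find it and let it drop through the collar into the dish, with the other ball in a rack cup at the end and the other things left alone. Then grip the dish by its collar, lift it clear of the worktop and only then turn it a quarter turn so that the spout, which faces the robot at first, points left to the sink, always keeping it level so the loose ball stays in the middle. Finish holding it still like that, gripped, about 10 cm above the worktop; do not put it down.

Things in the scene. Friction and masses are not known exactly. Their poses are not given: they have to be found in the camera images.
- gauge_dish: gauge dish, loose, 0.2-0.33 kg: shallow round white dish, blue rim, 160 mm wide, 30 mm high; wires along its y (82 mm either side) carry a square grey collar over its middle. Origin: centre of underside (z = 0 on the worktop). z up; -x points out through the blue-cheeked spout on the rim (tip 97 mm out). Inner floor: flat 8 mm up to 22 mm radius, then sloping up 0.17 rad, so a ball rolls back.
- collar (a point): on the dish's axis, 65 mm above its underside, axes as the dish: middle of the 52x52 mm collar, which spans 52 to 78 mm above the underside. Its +x and -x sides are free to be gripped from above (52 mm wide); the wires join its +y and -y sides. Vertical bore 31 mm wide, open below; 16 mm gap between the collar and a 28 mm ball in the dish.
- mouth (a point): centre of the top of the funnel on the collar, 88 mm above the dish's underside: 43 mm wide inside at the top, 51 mm outside, narrowing over 10 mm to the 31 mm bore
- dish_centre (a point): centre of a 28 mm ball lying in the middle of the dish, 22 mm above the underside
- ball_a_center (a point): centre of one of two look-alike loose dark blue-grey balls (20 to 30 g); one ball is 28 mm in diameter and passes the 31 mm bore, the other is 34 mm and does not. Which is which must be found out (fit, width between the fingers, or looking). Starts in one of the rack's two cups.
- ball_b_center (a point): centre of the other of the two look-alike balls, see above
- ball_rack: fixed ball rack: wooden foot 70x170x10 mm with two thin pillars (18 mm thick), 110 mm apart along its y, each with a ring cup (23 mm outside, 17 mm inside, 7 mm deep) on top, 47 mm above the worktop. Origin: centre of the underside, z up.
- cup_left (a point): centre of the top of the cup on the rack's +y side; a 28 mm ball in it has its centre 11 mm above this point, a 34 mm ball 15 mm
- cup_right (a point): the same for the cup on the rack's -y side
- sink_edge (a point): fixed point on the worktop at the right-hand edge of the sink, left (+y) of the work; its axes are those of the world
- tape_1: bystander: roll of pale tape lying flat, 96 mm across, 25 mm high; origin at the centre of its underside
- pegs_3: bystander: turquoise clothes peg, 15x72x12 mm; origin at the centre of its underside
- screwdriver: bystander: small screwdriver with red handle, 165 mm long, 22 mm thick; origin at the centre of its underside

How it is judged:
By the outcome, as a careful person would: the job done as asked, in the order asked, and still so for the second after the job is handed in, while the arm keeps its last pose, push and grip.
It also fails if it takes over 58 s, if anything falls off the work surface, if the arm or the gripper's body presses on something with over 40 N, if the wrist force passes 120 N, or if a joint passes its speed limit or range.

## Robot

A 6-joint arm with a two-finger parallel gripper is mounted at the origin on a cart in front of the work surface, level with it; the furniture and walls round the work are solid. World frame = base frame: x ahead of the robot, y to its left, z up, the work surface at z = 0. Lengths are in m, angles in degrees, forces in N, time in s.
With the tool pointing down it reaches from about 0.3 to 0.75 m from the base axis. Payload 8.5 kg.
Tool frame: the origin (TCP) lies midway between the tips of the shut fingers; the grasp point (between the pads) lies behind it (grasp_offset is the z of the grasp point in the tool frame, in m); z points along the fingers, y is the direction in which the jaws open and shut (so a half turn about z gives the same grasp; the last joint's range is limited). The gripper opens to 85 mm and grips with 20 to 120 N. Pads are 22 mm wide; open, the fingers measure 114 mm over their backs; the gripper's body (76 mm by 85 mm) begins 54 mm behind the grasp point. The pads swing forward as they close: fully open they stand 13 mm farther back than shut.
Start: joints at [51.434, 21.807, 74.336, -0, 83.858, -12.336], TCP at [0.243, 0.493, 0.231] pointing down, gripper open.
Joint ranges: [-178.18, 178.18], [-50.72, 133.34], [12.68, 142.11], [-81.47, 261.47], [9.98, 163.14], [-165.26, 165.26]. Speed limits (degrees/s): [136.94, 136.94, 180, 180, 180, 180].

## Interface

Orientations are given as a 3x3 rotation matrix whose columns are the frame's x, y, z axes.
In Python, from rig import * gives the robot as it stands.
- The arm moves only by the shell command python3 -m pendant 'ROWS' [FORCE]. ROWS is JSON, one flat list of numbers, 7 for each row, row after row: the finger opening in mm, from 0 to 85.4, then the shift along the tool's x, y, z in units of 50 mm (1.0 is 50 mm), then the turn, a rotation vector about the tool's x, y, z in units of 8 degrees (1.0 is 8 degrees). In form: [hand, dx, dy, dz, wx, wy, wz, hand, dx, dy, dz, wx, wy, wz, ...]. A call has 1 to 12 rows; each row shifts and turns the commanded pose from where the row before left it, along the tool's axes as they then stand; what a row does not reach is not made up. A row lasts 1/10 s, in which the tool goes at most 50 mm and 8.59 degrees, less where a joint would pass 70% of its speed; a pose out of reach is approached as far as the arm can. A call is refused whole if a number of a shift passes 1 or a number of a turn 1, either way. A call with a gripper value outside its range is refused whole. The fingers move at their own pace and stop on an object; FORCE is the grip in N (left out, the last holds). Time passes only in rows, so rows that do not move let the fingers close. It gives the time, the measured TCP pose, the force and the opening at its end, in the units of the state.
- observe(): the state, without advancing time (a new reading comes with each control period).
- get_image(name): name is "scene" or "top"; returns a dict with "frame" (420x560x3 uint8, red, green, blue), "depth" (420x560 float32, m along the optical axis (not along the pixel's ray), 0 where there is no reading), "K" (3x3 intrinsics, pixels), "rvec" (rotation vector, rad) and "tvec" (3), from world to camera coordinates, as OpenCV has them. Camera axes: x right, y down, z forward; pixel columns grow to the right and rows downward; lengths in m; the calibration is good to about 2 mm. A picture is of the moment at which its call begins.
- close_job(): hands the job in, once; it reports no verdict.
The state is a dict: "time_s": time; "q": joint angles; "qvel": joint speeds; "joint_efforts": joint torques, N m; "position": TCP position; "tool_rot": TCP orientation; "ft_force": force on the tool from outside, world axes, zero at the start; "wrist_torque": the same for the moment, N m; "grip_width": finger opening in m.
Only numpy, scipy, OpenCV 4.12 (cv2) and the standard library are available. Lean on these libraries where they do the work, as an engineer would, in place of code of your own. Each camera call takes 0.05 s, during which the arm holds its last target.

## Working session

There is one attempt and no reset: what is moved stays moved. The work goes in short steps, Python scripts to look and compute and a shell command to move; the robot and the scene stay as the last step left them, time stands still between calls to the robot, and variables do not carry over. Pictures are saved under pics/ and viewed, and the job is handed in when it is done.

```bash
mkdir -p pics; ls; cat > h.py <<'E'
from rig import *
import numpy as np, cv2
def snap(n):
    im=get_image(n); return im
def world(im,u,v,d=None):
    if d is None: d=im["depth"][int(round(v)),int(round(u))]
    K=np.array(im["K"]);R=cv2.Rodrigues(np.array(im["rvec"],float))[0];t=np.array(im["tvec"],float).ravel()
    p=np.linalg.inv(K)@np.array([u,v,1.0])*d
    return R.T@(p-t)
def onz(im,u,v,z):
    K=np.array(im["K"]);R=cv2.Rodrigues(np.array(im["rvec"],float))[0];t=np.array(im["tvec"],float).ravel()
    r=R.T@np.linalg.inv(K)@np.array([u,v,1.0]);c=-R.T@t
    return c+r*(z-c[2])/r[2]
def save(im,f,box=None,s=1):
    a=im["frame"][:,:,::-1]
    if box: a=a[box[1]:box[3],box[0]:box[2]]
    cv2.imwrite("pics/"+f,cv2.resize(a,None,fx=s,fy=s,interpolation=cv2.INTER_CUBIC))
def load(f): 
    import pickle; return pickle.load(open(f,"rb"))
def keep(im,f):
    import pickle; pickle.dump(im,open(f,"wb"))
E
python3 - <<'E'
from h import *
for n in("scene","top"):
    im=get_image(n);keep(im,n+"0.pkl");save(im,n+"0.png",s=1.42)
    R=cv2.Rodrigues(np.array(im["rvec"],float))[0];print(n,-R.T@np.array(im["tvec"]).ravel(),im["K"][0])
o=observe();print({k:np.round(v,3).tolist() if not isinstance(v,(int,float)) else v for k,v in o.items()})
import rig;print([x for x in dir(rig) if x[0]!='_'])
try: print(grasp_offset)
except Exception as e: print(e)
E
```

```text
pics
scene [-0.05754778  0.00880855  1.0397378 ] [499.07034524   0.         279.19007986]
top [0.407787   0.06477931 0.9787745 ] [387.15072771   0.         281.80865016]
{'time_s': 0.1, 'q': [51.436, 21.838, 74.379, -0.001, 83.857, -12.337], 'qvel': [-0.049, -0.12, -0.114, 0.039, -0.059, 0.066], 'joint_efforts': [0.005, -44.922, -23.166, -0.0, 0.004, -0.0], 'position': [0.243, 0.493, 0.231], 'tool_rot': [[-0.897, 0.442, -0.001], [0.442, 0.897, -0.001], [0.0, -0.001, -1.0]], 'ft_force': [-0.049, -0.387, -0.314], 'wrist_torque': [-0.021, -0.002, -0.037], 'grip_width': 0.08540617234944133}
['MotionError', 'close_job', 'get_image', 'grasp_offset', 'observe']
-0.0187
```

View pics/scene0.png

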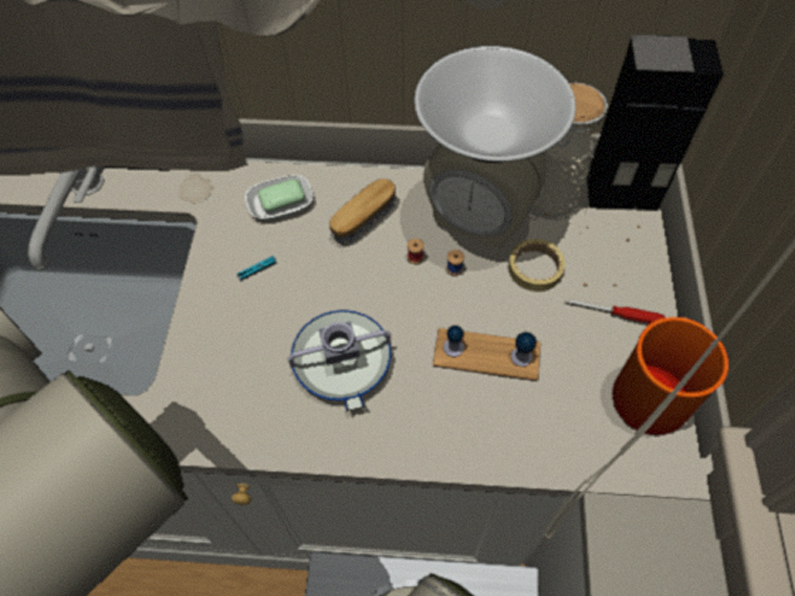

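View pics/top0.png

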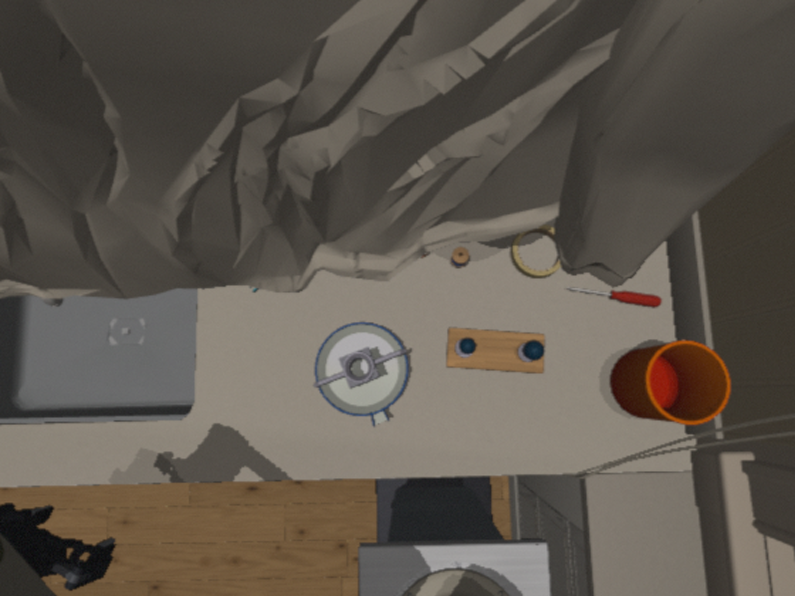

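The scene view shows the dish at about (341,357) in the enlarged picture, its spout toward the robot. The rack balls are at (455,333) and (526,342), and the right one looks larger. I'll enlarge to check.

```bash
python3 - <<'E'
from h import *
a=load("top0.pkl");b=load("scene0.pkl")
save(a,"topc.png",(210,210,400,310),4.2);save(b,"scenec.png",(195,200,395,300),4)
E
```

```text
(no output)
```

View pics/topc.png

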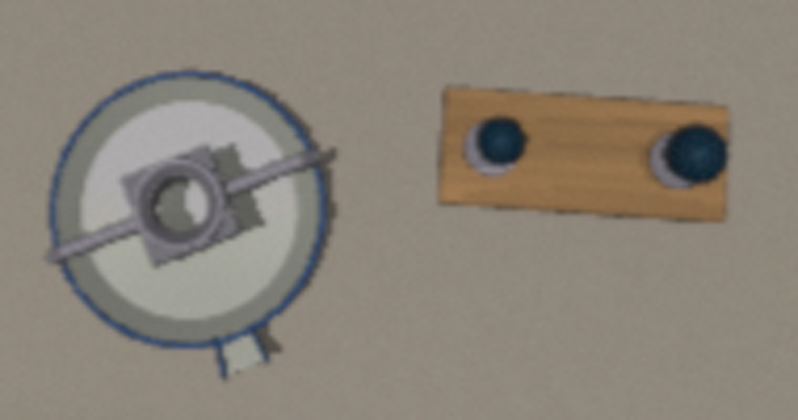

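View pics/scenec.png

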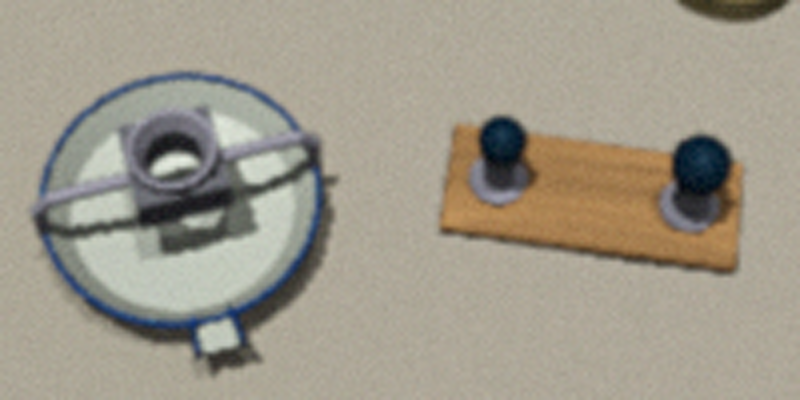

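```bash
python3 - <<'E'
from h import *
a=load("top0.pkl");b=load("scene0.pkl")
T=lambda x,y,z:np.round(onz(a,210+(x+.5)/4.2-.5,210+(y+.5)/4.2-.5,z),4)
S=lambda x,y,z:np.round(onz(b,195+(x+.5)/4-.5,200+(y+.5)/4-.5,z),4)
print("ballL",T(501,139,.058),S(503,140,.058))
print("ballR",T(696,153,.062),S(701,164,.062))
print("mouth",T(180,203,.088),S(175,150,.088))
print("dish rim centre",T(189,209,.03),S(181,199,.03))
print("wire ends(~z.03-.05)",T(52,257,.035),T(335,153,.035))
print("wire ends S",S(38,211,.035),S(317,137,.035))
print("spout",T(240,350,.025),S(218,338,.025))
print("rack corners",[T(*p,.010)[:2] for p in((446,87),(729,105),(724,220),(440,203))])
for n,im,pts in(("T",a,((210+501/4.2,210+139/4.2),(210+696/4.2,210+153/4.2))),("S",b,((195+503/4,235),(195+701/4,241)))):
  for p in pts: print(n,np.round(world(im,*p),4))
# ball segmentation
for n,im in(("T",a),("S",b)):
  f=im["frame"].astype(int); m=((f[:,:,2]-f[:,:,0]>15)&(f.sum(2)<230)).astype(np.uint8)
  k,l,s,c=cv2.connectedComponentsWithStats(m)
  for i in range(1,k):
    if 60<s[i,4]<400: print(n,s[i],c[i])
E
```

```text
ballL [ 0.48   -0.0343  0.058 ] [ 0.4799 -0.0334  0.058 ]
ballR [ 0.469  -0.1428  0.062 ] [ 0.4695 -0.1425  0.062 ]
mouth [0.4471 0.1452 0.088 ] [0.4462 0.1446 0.088 ]
dish rim centre [0.4461 0.1452 0.03  ] [0.4459 0.1459 0.03  ]
wire ends(~z.03-.05) [0.4204 0.2241 0.035 ] [0.4761 0.0596 0.035 ]
wire ends S [0.4308 0.2246 0.035 ] [0.4878 0.0718 0.035 ]
spout [0.3649 0.1173 0.025 ] [0.3654 0.117  0.025 ]
rack corners [array([ 0.5157, -0.008 ]), array([ 0.5005, -0.1759]), array([ 0.4326, -0.1686]), array([ 0.4468, -0.0018])]
T [ 0.478  -0.0338  0.0709]
T [ 0.4668 -0.1393  0.0812]
S [ 0.4729 -0.0338  0.0692]
S [ 0.4614 -0.1412  0.0754]
T [324 239  10  10  78] [328.65384615 243.32051282]
T [370 241  12  12 119] [375.5210084  246.45378151]
S [316 230  10  11  82] [320.07317073 234.65853659]
S [364 234  13  14 137] [369.81021898 240.51094891]
```

The left ball measures smaller in both views (about 46 px against 57 px wide) and its top is lower (0.071 m against 0.081 m). So the left ball is the 28 mm one. Dish yaw is about 19°. First I'll turn the jaws to 19°.

```bash
cat >> h.py <<'E'
def go(p,phi):
    o=observe();R=np.array(o["tool_rot"]);a=np.radians(phi)
    y=np.array([np.cos(a),np.sin(a),0]);z=np.array([0,0,-1.]);x=np.cross(y,z)
    G=np.stack([x,y,z],1)
    rv=cv2.Rodrigues(R.T@G)[0].ravel()
    print("t",round(o["time_s"],2),"pos",np.round(o["position"],4),"phi",round(float(np.degrees(np.arctan2(R[1,1],R[0,1]))),2),"zax",np.round(R[:,2],4),"w",round(o["grip_width"]*1000,1),"F",np.round(o["ft_force"],1))
    d=np.array(p)-o["position"]
    print("shift now-axes u",np.round(R.T@d/.05,3),"turn u",np.round(np.degrees(rv)/8,3),"shift goal-axes u",np.round(G.T@d/.05,3))
E
python3 -m pendant '[85,0,0,0,0,0,0.93, 85,0,0,0,0,0,0.93, 85,0,0,0,0,0,0.93, 85,0,0,0,0,0,0.93, 85,0,0,0,0,0,0.93, 85,0,0,0,0,0,0.95]' 40
python3 -c "
from h import *
go((.480,-.034,.13),19)"
```

```text
time_s: 0.7
position: [0.243, 0.4932, 0.2309]
tool_rot: [[-0.32, 0.947, -0.001], [0.947, 0.32, -0.001], [-0.0, -0.001, -1.0]]
ft_force: [0.4, -0.3, 0.5]
grip_width: 0.085
t 0.7 pos [0.243  0.4932 0.2309] phi 18.66 zax [-6.e-04 -7.e-04 -1.e+00] w 85.0 F [ 0.4 -0.3  0.5]
shift now-axes u [-11.506   1.119   2.024] turn u [-0.006  0.004 -0.042] shift goal-axes u [-11.513   1.049   2.019]
```

```bash
python3 -m pendant '[85,-0.4,0,0,0,0,0, 85,-0.8,0.1,0,0,0,0, 85,-0.95,0.1,0,0,0,0, 85,-0.95,0.1,0,0,0,0, 85,-0.95,0.1,0,0,0,0, 85,-0.95,0.1,0,0,0,0, 85,-0.95,0.1,0,0,0,0, 85,-0.95,0.1,0,0,0,0, 85,-0.95,0.1,0,0,0,0, 85,-0.95,0.1,0.2,0,0,0, 85,-0.9,0.1,0.2,0,0,0, 85,-0.8,0.1,0.2,0,0,0]'
python3 -c "
from h import *
go((.480,-.034,.13),19)"
```

```text
time_s: 1.9
position: [0.4662, 0.0126, 0.2008]
tool_rot: [[-0.324, 0.946, -0.0], [0.946, 0.324, -0.0], [0.0, -0.0, -1.0]]
ft_force: [0.4, 1.3, -0.3]
grip_width: 0.0849
t 1.9 pos [0.4662 0.0126 0.2008] phi 18.92 zax [-1.e-04 -0.e+00 -1.e+00] w 84.9 F [ 0.4  1.3 -0.3]
shift now-axes u [-0.97  -0.041  1.417] turn u [-0.001 -0.    -0.011] shift goal-axes u [-0.97  -0.043  1.417]
```

```bash
python3 -m pendant '[85,-0.5,0,0.4,0,0,0, 85,-0.35,-0.04,0.5,0,0,0, 85,-0.1,0,0.4,0,0,0, 85,0,0,0.1,0,0,0, 85,0,0,0,0,0,0]'
python3 - <<'E'
from h import *
go((.480,-.034,.040),19)
a=get_image("top");save(a,"t1.png",(210,180,400,310),4);b=get_image("scene");save(b,"s1.png",(250,150,450,300),4)
E
```

```text
time_s: 2.4
position: [0.479, -0.0306, 0.131]
tool_rot: [[-0.325, 0.946, -0.002], [0.946, 0.325, 0.001], [0.001, -0.001, -1.0]]
ft_force: [1.3, -0.3, 0.9]
grip_width: 0.085
t 2.4 pos [ 0.479  -0.0306  0.131 ] phi 18.96 zax [-1.5e-03  6.0e-04 -1.0e+00] w 85.0 F [ 1.3 -0.3  0.9]
shift now-axes u [-7.40e-02 -1.00e-03  1.82e+00] turn u [-0.009 -0.008 -0.004] shift goal-axes u [-0.072 -0.003  1.82 ]
```

View pics/s1.png

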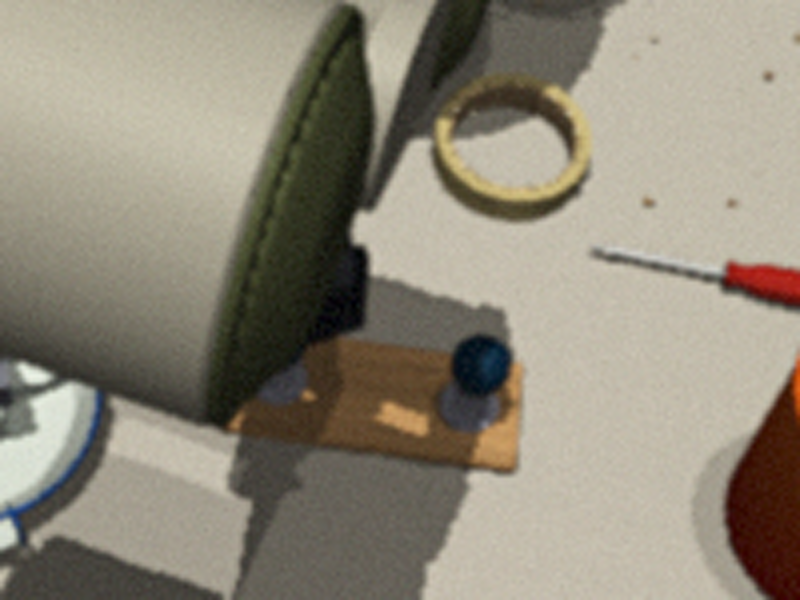

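The arm hides the left ball here; the big ball still sits in its cup at (482,363) in the crop. Both views agreed on the position, so I'll go down.

```bash
python3 -m pendant '[85,-0.05,0,0.2,0,0,0, 85,-0.02,0,0.35,0,0,0, 85,0,0,0.35,0,0,0, 85,0,0,0.3,0,0,0, 85,0,0,0.25,0,0,0, 85,0,0,0.2,0,0,0, 85,0,0,0.12,0,0,0, 85,0,0,0.05,0,0,0, 85,0,0,0,0,0,0]' 
python3 -c "
from h import *
go((.480,-.034,.040),19)"
```

```text
time_s: 3.4
position: [0.4805, -0.0341, 0.0403]
tool_rot: [[-0.325, 0.946, 0.0], [0.946, 0.325, -0.0], [-0.0, 0.0, -1.0]]
ft_force: [0.3, -0.1, -1.2]
grip_width: 0.0849
t 3.4 pos [ 0.4805 -0.0341  0.0403] phi 18.98 zax [ 1.e-04 -1.e-04 -1.e+00] w 84.9 F [ 0.3 -0.1 -1.2]
shift now-axes u [ 0.006 -0.009  0.007] turn u [ 0.     0.001 -0.003] shift goal-axes u [ 0.006 -0.009  0.007]
```

```bash
python3 -m pendant '[60,0,0,0,0,0,0, 45,0,0,0,0,0,0, 38,0,0,0,0,0,0, 34,0,0,0,0,0,0, 30,0,0,0,0,0,0, 26,0,0,0,0,0,0, 22,0,0,0,0,0,0, 20,0,0,0,0,0,0, 20,0,0,0,0,0,0, 20,0,0,0,0,0,0]' 30
python3 -c "
from h import *
go((.480,-.034,.16),19)"
```

```text
time_s: 4.4
position: [0.4803, -0.0342, 0.0404]
tool_rot: [[-0.325, 0.946, -0.0], [0.946, 0.325, -0.0], [0.0, -0.0, -1.0]]
ft_force: [-4.2, -1.4, 4.6]
grip_width: 0.026
t 4.4 pos [ 0.4803 -0.0342  0.0404] phi 18.97 zax [-3.e-04 -1.e-04 -1.e+00] w 26.0 F [-4.2 -1.4  4.6]
shift now-axes u [ 0.005 -0.005 -2.392] turn u [-0.002 -0.    -0.003] shift goal-axes u [ 0.005 -0.005 -2.392]
```

```bash
python3 -m pendant '[20,0,0,0,0,0,0, 20,0,0,0,0,0,0, 20,0,0,0,0,0,0]'
python3 -m pendant '[20,0,0,-0.1,0,0,0, 20,0,0,-0.2,0,0,0, 20,0,0,-0.3,0,0,0, 20,0,0,-0.4,0,0,0, 20,0,0,-0.4,0,0,0, 20,0,0,-0.4,0,0,0, 20,0,0,-0.3,0,0,0, 20,0,0,-0.2,0,0,0, 20,0,0,-0.1,0,0,0]'
python3 - <<'E'
from h import *
go((.4467,.145,.16),19)
b=get_image("scene");save(b,"s2.png",(150,130,420,310),2.9)
a=get_image("top");save(a,"t2.png",(210,180,400,310),4)
E
```

```text
time_s: 4.7
position: [0.4803, -0.0342, 0.0404]
tool_rot: [[-0.325, 0.946, -0.0], [0.946, 0.325, -0.0], [0.0, -0.0, -1.0]]
ft_force: [-3.0, -1.4, 4.8]
grip_width: 0.026
time_s: 5.6
position: [0.4807, -0.0341, 0.1614]
tool_rot: [[-0.325, 0.946, 0.002], [0.946, 0.325, -0.0], [-0.001, 0.001, -1.0]]
ft_force: [-0.1, -0.7, -1.0]
grip_width: 0.0263
t 5.6 pos [ 0.4807 -0.0341  0.1614] phi 18.97 zax [ 1.6e-03 -4.0e-04 -1.0e+00] w 26.3 F [-0.1 -0.7 -1. ]
shift now-axes u [3.609 0.522 0.026] turn u [ 0.01   0.006 -0.003] shift goal-axes u [3.609 0.523 0.028]
```

View pics/s2.png

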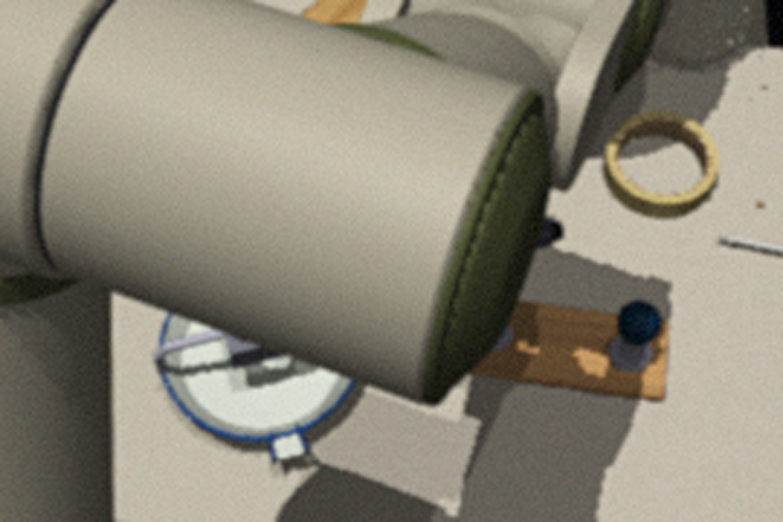

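View pics/t2.png

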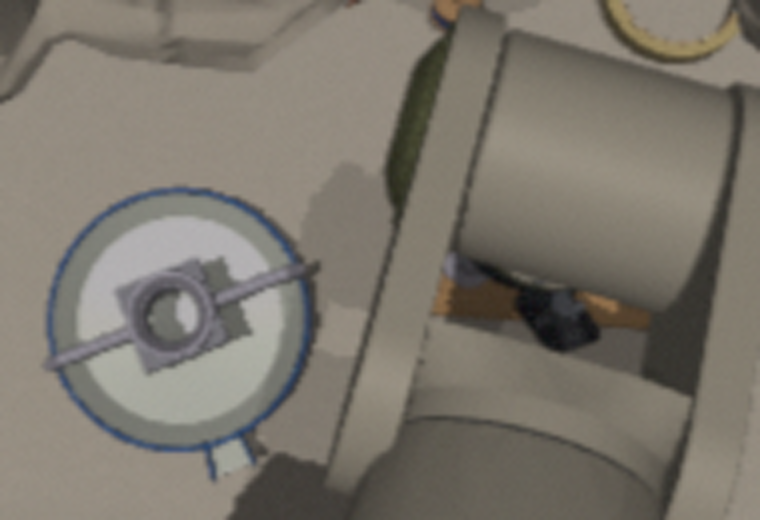

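Opening holds at 26.3 mm after lifting, so the gripper has the ball, and a 34 mm ball could not read that small. Moving over the mouth.

```bash
python3 -m pendant '[20,0.15,0.05,0,0,0,0, 20,0.35,0.05,0,0,0,0, 20,0.5,0.05,0,0,0,0, 20,0.55,0.1,0,0,0,0, 20,0.55,0.1,0,0,0,0, 20,0.5,0.1,0,0,0,0, 20,0.45,0.07,0,0,0,0, 20,0.3,0,0,0,0,0, 20,0.15,0,0,0,0,0, 20,0.1,0,0,0,0,0, 20,0,0,0,0,0,0]'
python3 - <<'E'
from h import *
go((.4466,.1449,.093),19)
E
```

```text
time_s: 6.8
position: [0.4463, 0.1447, 0.1601]
tool_rot: [[-0.325, 0.946, -0.001], [0.946, 0.325, -0.0], [0.0, -0.001, -1.0]]
ft_force: [0.5, -0.7, -0.8]
grip_width: 0.026
t 6.8 pos [0.4463 0.1447 0.1601] phi 18.99 zax [-5.e-04 -0.e+00 -1.e+00] w 26.0 F [ 0.5 -0.7 -0.8]
shift now-axes u [1.000e-03 7.000e-03 1.342e+00] turn u [-0.004 -0.001 -0.001] shift goal-axes u [0.002 0.006 1.342]
```

```bash
python3 -m pendant '[20,0,0,0.15,0,0,0, 20,0,0,0.25,0,0,0, 20,0,0,0.25,0,0,0, 20,0,0,0.25,0,0,0, 20,0,0,0.2,0,0,0, 20,0,0,0.14,0,0,0, 20,0,0,0.08,0,0,0, 20,0,0,0.02,0,0,0, 20,0,0,0,0,0,0]'
python3 - <<'E'
from h import *
go((.4466,.1449,.093),19)
b=get_image("scene");save(b,"s3.png",(150,150,350,300),4)
a=get_image("top");save(a,"t3.png",(160,180,350,310),4)
E
```

```text
time_s: 7.7
position: [0.4467, 0.1445, 0.0935]
tool_rot: [[-0.325, 0.946, 0.0], [0.946, 0.325, 0.0], [-0.0, 0.0, -1.0]]
ft_force: [-0.3, -0.3, -0.3]
grip_width: 0.0263
t 7.7 pos [0.4467 0.1445 0.0935] phi 18.97 zax [ 4.e-04  0.e+00 -1.e+00] w 26.3 F [-0.3 -0.3 -0.3]
shift now-axes u [0.008 0.001 0.01 ] turn u [ 0.003  0.001 -0.004] shift goal-axes u [0.008 0.001 0.01 ]
```

View pics/s3.png

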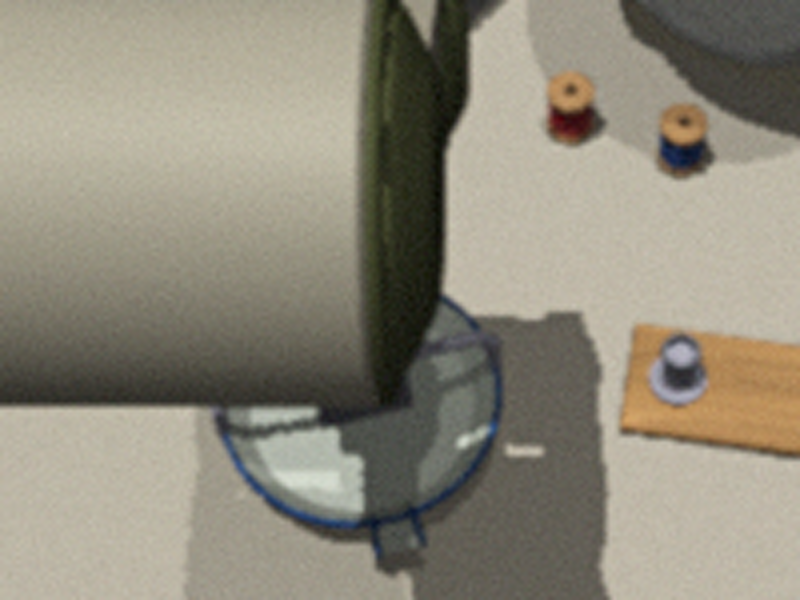

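View pics/t3.png

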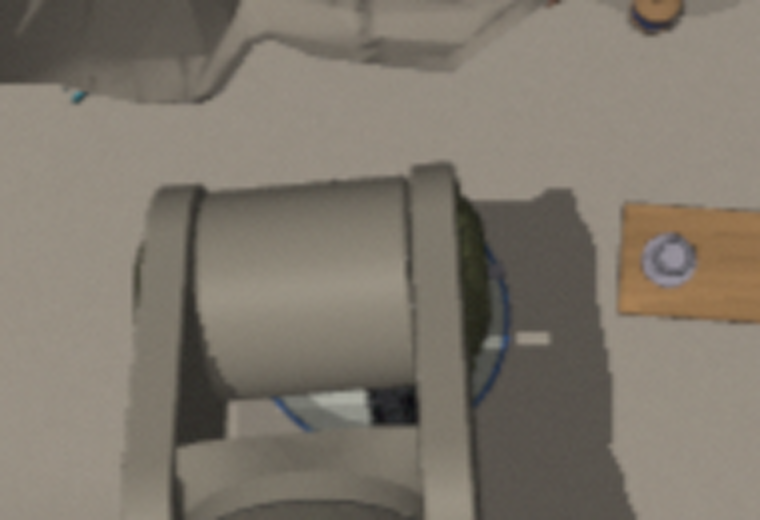

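The left cup at (680,365) is empty, so the ball is in the hand over the mouth. Releasing it now.

```bash
python3 -m pendant '[36,0,0,0,0,0,0, 46,0,0,0,0,0,0, 60,0,0,0,0,0,0, 80,0,0,0,0,0,0, 85,0,0,-0.1,0,0,0, 85,0,0,-0.3,0,0,0, 85,0,0,-0.4,0,0,0, 85,0,0,-0.4,0,0,0, 85,0,0,-0.2,0,0,0, 85,0,0,-0.1,0,0,0]'
python3 - <<'E'
from h import *
go((.4466,.1449,.093),19)
E
```

```text
time_s: 8.8
position: [0.4467, 0.1446, 0.1692]
tool_rot: [[-0.325, 0.946, 0.001], [0.946, 0.325, 0.0], [-0.0, 0.001, -1.0]]
ft_force: [0.1, -0.5, -0.2]
grip_width: 0.085
t 8.8 pos [0.4467 0.1446 0.1692] phi 18.98 zax [ 1.4e-03  1.0e-04 -1.0e+00] w 85.0 F [ 0.1 -0.5 -0.2]
shift now-axes u [ 0.007 -0.002  1.523] turn u [ 0.01   0.003 -0.003] shift goal-axes u [0.007 0.    1.523]
```

```bash
python3 -m pendant '[85,-0.3,0,-0.2,0,0,0, 85,-0.7,0,-0.3,0,0,0, 85,-0.9,0,-0.3,0,0,0, 85,-0.9,0,-0.2,0,0,0, 85,-0.9,0,0,0,0,0, 85,-0.7,0,0,0,0,0, 85,-0.4,0,0,0,0,0, 85,-0.2,0,0,0,0,0, 85,0,0,0,0,0,0]'
python3 - <<'E'
from h import *
go((.4466,.1449,.12),19)
b=get_image("scene");save(b,"s4.png",(180,190,380,310),4);keep(b,"s4.pkl")
a=get_image("top");save(a,"t4.png",(210,200,330,310),5);keep(a,"t4.pkl")
E
```

```text
time_s: 9.7
position: [0.5277, -0.0919, 0.2178]
tool_rot: [[-0.325, 0.946, -0.001], [0.946, 0.325, 0.001], [0.001, -0.001, -1.0]]
ft_force: [-0.2, 1.1, -0.4]
grip_width: 0.0852
t 9.7 pos [ 0.5277 -0.0919  0.2178] phi 18.94 zax [-1.e-03  5.e-04 -1.e+00] w 85.2 F [-0.2  1.1 -0.4]
shift now-axes u [5.005e+00 4.000e-03 1.960e+00] turn u [-0.005 -0.006 -0.008] shift goal-axes u [5.007 0.008 1.956]
```

View pics/s4.png

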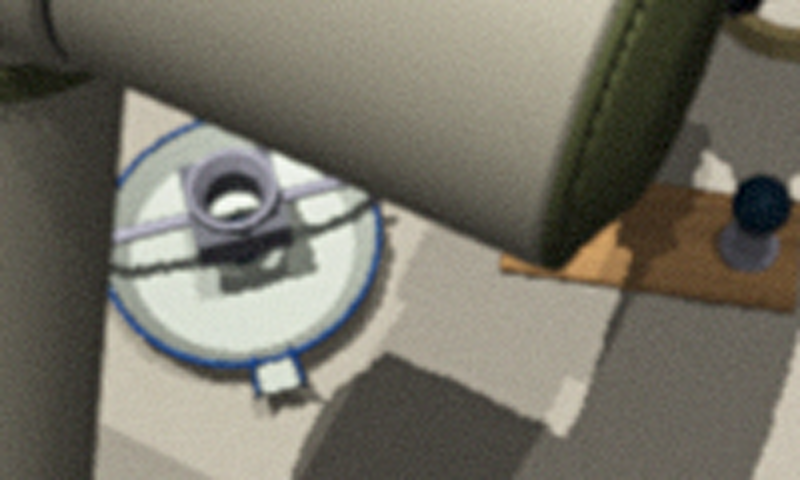

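View pics/t4.png

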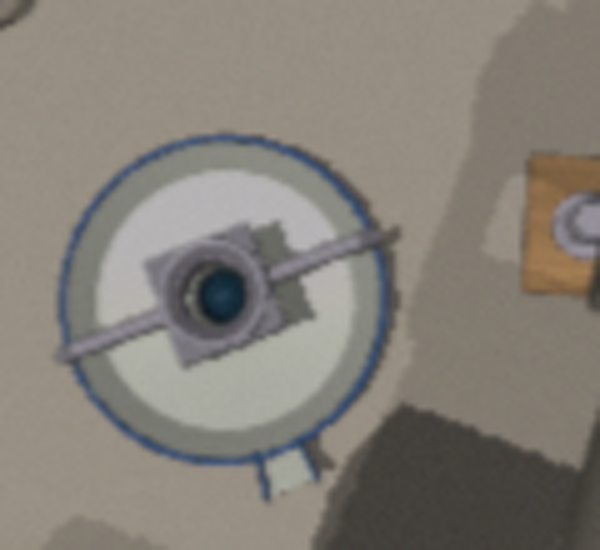

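The top view shows the dark ball through the bore at (222,296), and the dish has not moved. I'll check its depth and re-measure the collar.

```bash
python3 - <<'E'
from h import *
a=load("t4.pkl");T=lambda x,y,z:np.round(onz(a,210+(x+.5)/5-.5,200+(y+.5)/5-.5,z),4)
for dx in(-1,0,1):
  for dy in (-1,0,1): print(np.round(world(a,210+222/5+dx,200+296/5+dy),3),end=' ')
print()
print("mouth",T(213,294,.088),"ball",T(222,296,.022))
c=[T(*p,.078)[:2] for p in((145,263),(248,222),(285,325),(185,368))];print(c,np.mean(c,0))
for i in range(4):
  d=c[(i+1)%4]-c[i];print(np.linalg.norm(d),np.degrees(np.arctan2(d[1],d[0])))
d=T(268,273,.07)-T(164,317,.07);print("wire",np.degrees(np.arctan2(d[1],d[0]))) 
d=T(395,233,.035)-T(65,355,.035);print("wire",np.degrees(np.arctan2(d[1],d[0])),T(395,233,.035),T(65,355,.035))
E
```

```text
[0.449 0.147 0.038] [0.446 0.148 0.037] [0.444 0.148 0.035] [0.449 0.145 0.037] [0.446 0.145 0.039] [0.444 0.145 0.039] [0.449 0.143 0.035] [0.446 0.143 0.035] [0.444 0.143 0.037] 
mouth [0.4461 0.1458 0.088 ] ball [0.4479 0.1474 0.022 ]
[array([0.4617, 0.1782]), array([0.4795, 0.13  ]), array([0.4315, 0.1136]), array([0.413 , 0.1601])] [0.446425 0.145475]
0.05138170880770703 -69.73108384586321
0.05072435312549583 -161.13641244437588
0.05004497976820452 111.69510946079691
0.0519547880372926 20.38824999447377
wire -68.56313986477485
wire -71.19266045364938 [0.4758 0.0615 0.035 ] [0.4209 0.2227 0.035 ]
```

The ball top reads 0.035–0.039 m against the 0.036 m expected for a ball in the dish, so it passed through. Collar centre is (0.4464, 0.1453), yaw about 19.7°. Going back above it.

```bash
python3 -m pendant '[85,0.3,0,0,0,0,0, 85,0.7,0,0,0,0,0, 85,0.9,0,0,0,0,0, 85,0.9,0,0,0,0,-0.09, 85,0.9,0,0.2,0,0,0, 85,0.7,0,0.3,0,0,0, 85,0.4,0,0.3,0,0,0, 85,0.15,0,0.15,0,0,0, 85,0.05,0,0,0,0,0, 85,0,0,0,0,0,0]'
python3 - <<'E'
from h import *
go((.4464,.1453,.043),19.7)
E
```

```text
time_s: 10.8
position: [0.4454, 0.1441, 0.1714]
tool_rot: [[-0.337, 0.941, 0.001], [0.941, 0.337, -0.0], [-0.0, 0.001, -1.0]]
ft_force: [0.7, -0.5, -0.0]
grip_width: 0.0851
t 10.8 pos [0.4454 0.1441 0.1714] phi 19.71 zax [ 9.e-04 -1.e-04 -1.e+00] w 85.1 F [ 0.7 -0.5 -0. ]
shift now-axes u [0.016 0.024 2.568] turn u [0.006 0.003 0.002] shift goal-axes u [0.015 0.027 2.568]
```

```bash
python3 -m pendant '[85,0.015,0.025,0.2,0,0,0, 85,0,0,0.35,0,0,0, 85,0,0,0.4,0,0,0, 85,0,0,0.4,0,0,0, 85,0,0,0.35,0,0,0, 85,0,0,0.3,0,0,0, 85,0,0,0.25,0,0,0, 85,0,0,0.18,0,0,0, 85,0,0,0.1,0,0,0, 85,0,0,0.03,0,0,0, 85,0,0,0,0,0,0, 85,0,0,0,0,0,0]'
python3 - <<'E'
from h import *
go((.4464,.1453,.043),19.7)
E
```

```text
time_s: 12.0
position: [0.4464, 0.1452, 0.0432]
tool_rot: [[-0.337, 0.942, 0.001], [0.942, 0.337, 0.0], [-0.0, 0.001, -1.0]]
ft_force: [-0.6, 0.3, 0.3]
grip_width: 0.0848
t 12.0 pos [0.4464 0.1452 0.0432] phi 19.69 zax [ 9.e-04  1.e-04 -1.e+00] w 84.8 F [-0.6  0.3  0.3]
shift now-axes u [0.002 0.    0.004] turn u [ 0.006  0.002 -0.001] shift goal-axes u [0.002 0.    0.004]
```

Closing gently, then firming up the grip.

```bash
python3 -m pendant '[72,0,0,0,0,0,0, 64,0,0,0,0,0,0, 58,0,0,0,0,0,0, 55,0,0,0,0,0,0, 52,0,0,0,0,0,0, 49,0,0,0,0,0,0, 45,0,0,0,0,0,0, 44,0,0,0,0,0,0, 44,0,0,0,0,0,0, 44,0,0,0,0,0,0]' 40
python3 -m pendant '[40,0,0,0,0,0,0, 40,0,0,0,0,0,0, 40,0,0,0,0,0,0]' 80
python3 - <<'E'
from h import *
go((.4464,.1453,.143),19.7)
E
```

```text
time_s: 13.0
position: [0.4469, 0.1454, 0.0433]
tool_rot: [[-0.337, 0.942, 0.002], [0.942, 0.337, 0.0], [-0.0, 0.002, -1.0]]
ft_force: [3.3, 2.2, 6.0]
grip_width: 0.0514
time_s: 13.3
position: [0.447, 0.1454, 0.0435]
tool_rot: [[-0.337, 0.942, 0.002], [0.942, 0.337, 0.0], [-0.0, 0.002, -1.0]]
ft_force: [3.0, 1.9, 7.5]
grip_width: 0.0509
t 13.3 pos [0.447  0.1454 0.0435] phi 19.68 zax [ 2.3e-03  4.0e-04 -1.0e+00] w 50.9 F [3.  1.9 7.5]
shift now-axes u [ 0.002 -0.007 -1.991] turn u [ 0.017  0.003 -0.002] shift goal-axes u [ 0.002 -0.011 -1.991]
```

```bash
python3 -m pendant '[40,0,0,-0.03,0,0,0, 40,0,0,-0.07,0,0,0, 40,0,0,-0.12,0,0,0, 40,0,0,-0.17,0,0,0, 40,0,0,-0.2,0,0,0, 40,0,0,-0.2,0,0,0, 40,0,0,-0.2,0,0,0, 40,0,0,-0.2,0,0,0, 40,0,0,-0.2,0,0,0, 40,0,0,-0.2,0,0,0, 40,0,0,-0.17,0,0,0, 40,0,0,-0.12,0,0,0]'
python3 -m pendant '[40,0,0,-0.08,0,0,0, 40,0,0,-0.04,0,0,0, 40,0,0,0,0,0,0, 40,0,0,0,0,0,0, 40,0,0,0,0,0,0]'
python3 - <<'E'
from h import *
go((.4464,.1453,.143),-90)
b=get_image("scene");save(b,"s5.png",(130,150,400,330),2.9);keep(b,"s5.pkl")
a=get_image("top");save(a,"t5.png",(190,180,350,310),4.8);keep(a,"t5.pkl")
E
```

```text
time_s: 14.5
position: [0.4463, 0.1452, 0.1377]
tool_rot: [[-0.337, 0.942, 0.001], [0.942, 0.337, 0.0], [-0.0, 0.001, -1.0]]
ft_force: [-0.8, -0.6, -3.0]
grip_width: 0.051
time_s: 15.0
position: [0.446, 0.1452, 0.1425]
tool_rot: [[-0.337, 0.942, -0.001], [0.942, 0.337, -0.0], [0.0, -0.001, -1.0]]
ft_force: [-0.1, 0.7, -3.1]
grip_width: 0.0511
t 15.0 pos [0.446  0.1452 0.1425] phi 19.69 zax [-7.e-04 -1.e-04 -1.e+00] w 51.1 F [-0.1  0.7 -3.1]
shift now-axes u [-0.001  0.008 -0.01 ] turn u [-5.0000e-03  4.0000e-03  1.3711e+01] shift goal-axes u [ 0.008 -0.002 -0.01 ]
```

View pics/s5.png

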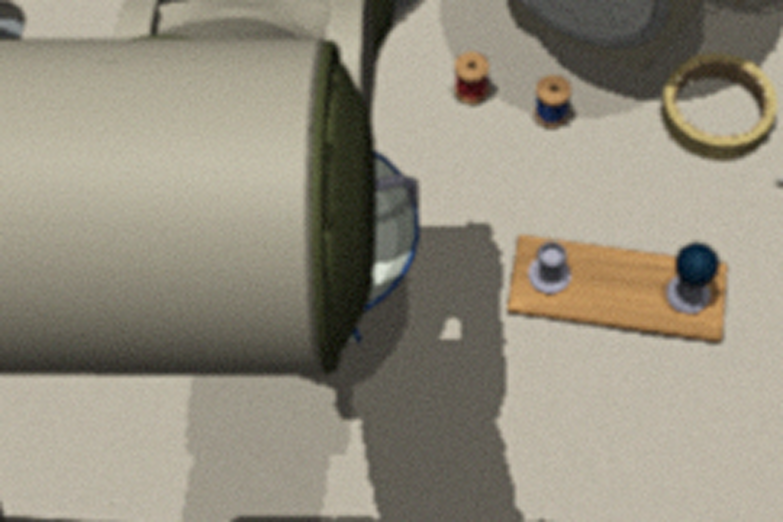

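View pics/t5.png

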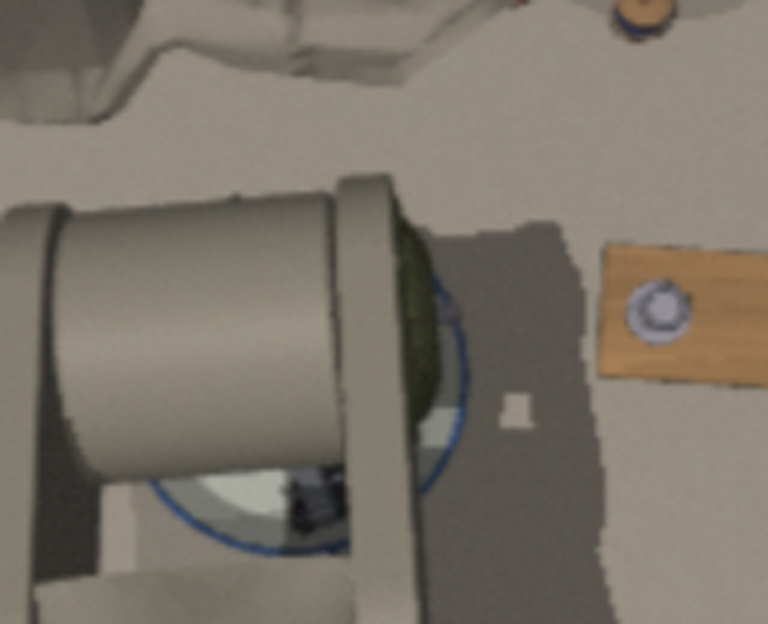

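The force reads 3.1 N hanging and the dish is clear of the worktop. Now the slow turn, 13.71 units in total.

```bash
python3 -m pendant '[40,0,0,0,0,0,0.05, 40,0,0,0,0,0,0.12, 40,0,0,0,0,0,0.2, 40,0,0,0,0,0,0.3, 40,0,0,0,0,0,0.4, 40,0,0,0,0,0,0.4, 40,0,0,0,0,0,0.4, 40,0,0,0,0,0,0.4, 40,0,0,0,0,0,0.4, 40,0,0,0,0,0,0.4, 40,0,0,0,0,0,0.4, 40,0,0,0,0,0,0.4]'
python3 -m pendant '[40,0,0,0,0,0,0.4, 40,0,0,0,0,0,0.4, 40,0,0,0,0,0,0.4, 40,0,0,0,0,0,0.4, 40,0,0,0,0,0,0.4, 40,0,0,0,0,0,0.4, 40,0,0,0,0,0,0.4, 40,0,0,0,0,0,0.4, 40,0,0,0,0,0,0.4, 40,0,0,0,0,0,0.4, 40,0,0,0,0,0,0.4, 40,0,0,0,0,0,0.4]'
python3 -c "
from h import *
go((.4464,.1453,.143),-90)"
```

```text
time_s: 16.3
position: [0.4461, 0.1452, 0.1428]
tool_rot: [[0.199, 0.98, -0.0], [0.98, -0.199, 0.0], [-0.0, -0.0, -1.0]]
ft_force: [-0.3, 0.0, -3.3]
grip_width: 0.0509
time_s: 17.5
position: [0.4461, 0.1452, 0.1428]
tool_rot: [[0.765, 0.644, 0.0], [0.644, -0.765, 0.0], [0.0, -0.0, -1.0]]
ft_force: [-0.2, 0.3, -2.3]
grip_width: 0.0508
t 17.5 pos [0.4461 0.1452 0.1428] phi -49.88 zax [ 0.  0. -1.] w 50.8 F [-0.2  0.3 -2.3]
shift now-axes u [ 0.005  0.002 -0.003] turn u [-0.    -0.     5.015] shift goal-axes u [ 0.005 -0.002 -0.003]
```

```bash
python3 -m pendant '[40,0,0,0,0,0,0.4, 40,0,0,0,0,0,0.4, 40,0,0,0,0,0,0.4, 40,0,0,0,0,0,0.4, 40,0,0,0,0,0,0.4, 40,0,0,0,0,0,0.4, 40,0,0,0,0,0,0.4, 40,0,0,0,0,0,0.4, 40,0,0,0,0,0,0.4, 40,0,0,0,0,0,0.4, 40,0,0,0,0,0,0.35, 40,0,0,0,0,0,0.28]'
python3 -m pendant '[40,0,0,0,0,0,0.2, 40,0,0,0,0,0,0.12, 40,0,0,0,0,0,0.03, 40,0,0,0,0,0,0, 40,0,0,0,0,0,0, 40,0,0,0,0,0,0, 40,0,0,0,0,0,0]'
python3 - <<'E'
from h import *
go((.4464,.1453,.143),-90)
b=get_image("scene");save(b,"s6.png",(130,150,400,330),2.9);keep(b,"s6.pkl")
a=get_image("top");save(a,"t6.png",(170,180,330,310),4.8);keep(a,"t6.pkl")
E
```

```text
time_s: 18.7
position: [0.4461, 0.1452, 0.1428]
tool_rot: [[0.999, 0.054, -0.0], [0.054, -0.999, 0.0], [-0.0, -0.0, -1.0]]
ft_force: [0.6, 0.6, -2.8]
grip_width: 0.0509
time_s: 19.4
position: [0.4461, 0.1452, 0.1428]
tool_rot: [[1.0, 0.009, 0.0], [0.009, -1.0, -0.0], [0.0, 0.0, -1.0]]
ft_force: [-0.1, 0.2, -2.2]
grip_width: 0.0511
t 19.4 pos [0.4461 0.1452 0.1428] phi -89.5 zax [ 0. -0. -1.] w 51.1 F [-0.1  0.2 -2.2]
shift now-axes u [ 0.005 -0.002 -0.004] turn u [ 0.    -0.     0.062] shift goal-axes u [ 0.005 -0.002 -0.004]
```

View pics/s6.png

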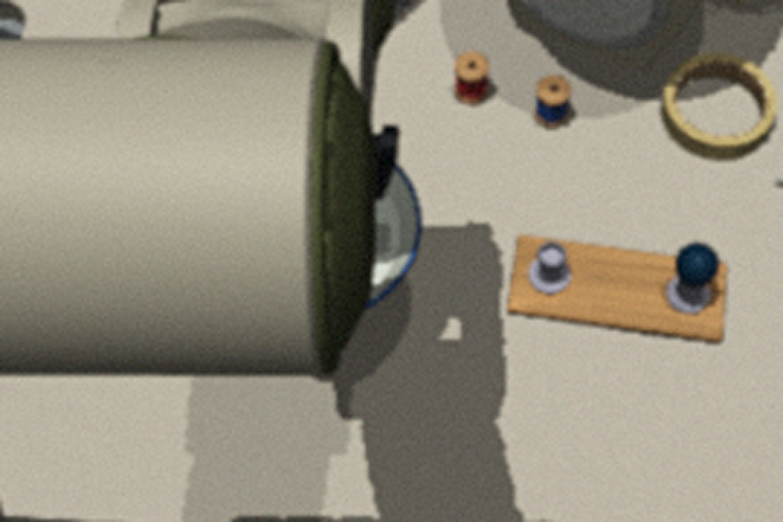

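View pics/t6.png

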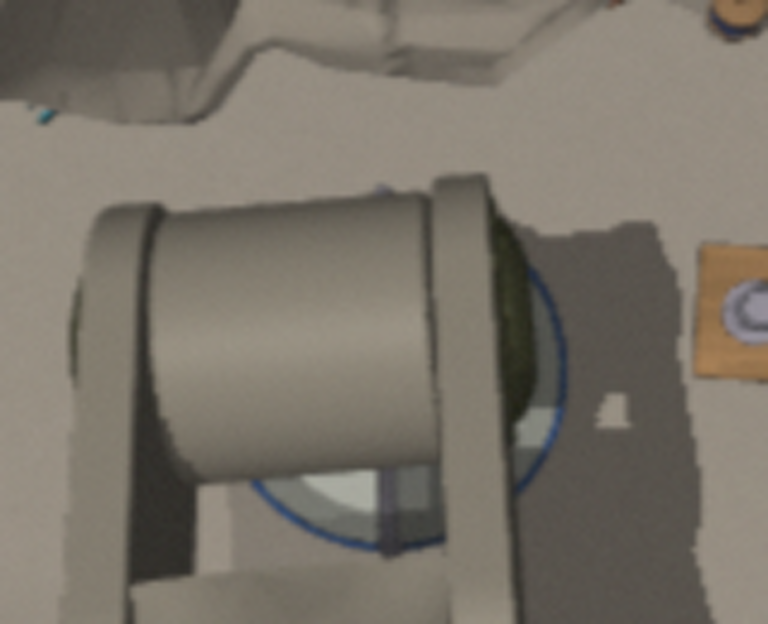

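The wire now runs almost along x, from (381,187) to (390,555) in the top crop. The big ball is still in the right cup. Next I'll check the rim height.

```bash
python3 - <<'E'
from h import *
a=load("t6.pkl")
P=lambda x,y:(170+x/4.8,180+y/4.8)
for p in((300,522),(420,528),(548,460),(556,370),(540,300)): print(p,np.round(world(a,*P(*p)),3))
e=[onz(a,*P(381,187),.13),onz(a,*P(390,555),.13)];d=e[0]-e[1];print(np.round(e,3),np.degrees(np.arctan2(d[1],d[0])))
E
python3 -m pendant '[40,0,0,0,0,0,0.05, 40,0,0,0,0,0,0, 40,0,0,0,0,0,0, 40,0,0,0,0,0,0, 40,0,0,0,0,0,0]'
python3 - <<'E'
from h import *
go((.4464,.1453,.143),-90)
E
```

```text
(300, 522) [0.38  0.185 0.129]
(420, 528) [0.376 0.132 0.126]
(548, 460) [0.405 0.074 0.001]
(556, 370) [0.445 0.069 0.132]
(540, 300) [0.478 0.075 0.128]
[[0.531 0.147 0.13 ]
 [0.365 0.145 0.13 ]] 0.7359074495352639
time_s: 20.0
position: [0.4461, 0.1452, 0.1428]
tool_rot: [[1.0, 0.002, -0.0], [0.002, -1.0, -0.0], [-0.0, 0.0, -1.0]]
ft_force: [0.5, -0.2, -3.0]
grip_width: 0.051
t 20.0 pos [0.4461 0.1452 0.1428] phi -89.91 zax [-0. -0. -1.] w 51.0 F [ 0.5 -0.2 -3. ]
shift now-axes u [ 0.005 -0.002 -0.004] turn u [0.    0.    0.012] shift goal-axes u [ 0.005 -0.002 -0.004]
```

```bash
python3 -c "
from rig import *
print(close_job())"
```

```text
the job is handed in; nothing more can be done
None
```

I dropped the 28 mm ball through the collar into the dish, lifted the dish by its collar and turned it so the spout points left to the sink. The job is handed in at about 20 s, with the dish still gripped and still.

- **Finding the ball:** The left ball was the smaller one in both camera views, and it read 26 mm between the fingers, which rules out 34 mm. After the drop, the top camera saw it through the bore with its top at about 37 mm (36 mm expected).
- **Lift and turn:** I gripped the collar's free sides, lifted the dish about 99 mm straight up, then turned it slowly. The turn was about 110° rather than exactly 90°, because the dish started at a yaw of about 20°. The wire direction, which shows where the spout points, read within about 1° of straight left just before a last 0.4° correction.
- **Last checks:**
  - The tool was vertical.
  - Rim heights were 126–132 mm, so the dish was level within the camera noise. One sample that missed the rim read the worktop and was left out.
  - The grip stayed steady at 51 mm, with about 3 N hanging from it.
  - The other ball was still in the right-hand cup.
- **Not checked:** After the turn the arm hid the middle of the dish and the spout. I did not see the ball again; the slow, level motion is my only basis for saying it stayed in the middle. I took no separate measurement of the tape, peg or screwdriver, but I never went near them.

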